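Tap a bearing cup square into its block

ROBOT

A 6-joint arm with a two-finger parallel gripper is mounted at the origin on the work surface. World frame = base frame: x ahead of the robot, y to its left, z up, the work surface at z = 0. Lengths are in m, angles in rad, forces in N, time in s.
With the tool pointing down it reaches from about 0.35 to 0.975 m from the base axis. Payload 4.9 kg.
Tool frame: the origin (TCP) lies between the finger pads; the fingertips stand 22 mm ahead of it and the grasp point (between the pads) lies 3 mm ahead of it; z points along the fingers, y is the line along which they close (so a half turn about z gives the same grasp; the last joint's range is limited). The gripper opens to 85 mm and grips with 20 to 120 N. Pads are 22 mm wide; open, the fingers measure 114 mm over their backs; the gripper's body (76 mm by 85 mm) begins 54 mm behind the grasp point. The pads swing forward as they close: fully open they stand 13 mm farther back than shut.
Start: joints at [-1.387, 0.053, 1.613, -0, 1.476, -0.119], TCP at [0.186, -0.597, 0.253] pointing down, gripper open.
Joint ranges: [-3.01, 3.01], [-1.01, 2.22], [0.06, 2.58], [-1.02, 4.17], [0.09, 2.62], [-3.14, 3.14]. Speed limits (rad/s): [2.57, 2.57, 3.14, 3.14, 3.14, 3.14].

INTERFACE

Orientations are given as a unit quaternion [w, x, y, z].
In Python, from plant import state, grab_frame, get_calibration, job_done, recognise, regions_of gives the robot as it stands.
- The arm moves only by the tool apply_moves, never from a script. Its argument "targets" is a list of rows, each an object with "translation": the shift along the tool's x, y, z normalised to -1 to 1, where 1 is 100 mm, a list of three; "twist": the turn about the tool's z normalised to -1 to 1, where 1 is 0.1 rad; "hand": the opening, from 0 (shut) to 1 (fully open). A call has 1 to 8 rows; each row shifts and turns the commanded pose from where the row before left it, along the tool's axes as they then stand; what a row does not reach is not made up. A row lasts 1/10 s, in which the tool goes at most 50 mm and 8.59 degrees, less where a joint would pass 70% of its speed; a pose out of reach is approached as far as the arm can. A call with a number of a shift or a turn outside -1 to 1 is refused whole. A call with a gripper value outside its range is refused whole. The fingers move at their own pace and stop on an object; the grip force is fixed at half the most. Time passes only in rows, so rows that do not move let the fingers close. It gives the time, the measured TCP pose, the force, the opening and the grip force at its end, in the units of the state.
- state(): the state, without advancing time (a new reading comes with each control period).
- grab_frame(name): name is "scene" or "top" or "wrist"; returns the picture (420x560x3 uint8, red, green, blue); there is no depth.
- get_calibration(name): a dict with "camera_matrix" (3x3 intrinsics, pixels), "pose" (4x4, takes a point from camera to world coordinates). Camera axes: x right, y up, looking along -z (the intrinsics and any distortion apply to the point x, -y, -z); pixel columns grow to the right and rows downward; lengths in m; the calibration is good to about 2 mm. A picture is of the moment at which its call begins: read the wrist's pose just before it. get_calibration takes no time and is no camera call; for the wrist camera it gives the pose at the moment of the call.
- job_done(): hands the job in; it is judged then, once.
Trained networks look in the newest picture that a camera, given by its name, has taken for a name from the list of things; names that differ only in an ending like _2 or _b are one class to them, and where a whole thing is asked for, a point or a joint stands for the part that bears it (a point fixed in the world has none). Each returns a list of dicts, best first, with "score" (0 to 1); they miss things now and then, are a little off and sometimes report something else, mostly with a low value. They report only what shows in the picture. A call takes as long as a camera call.
- recognise(camera, query): "point" ([x, y, z] in m, in world coordinates, good to about 4 mm: the middle of the surface that is visible of it).
- regions_of(camera, query): "pixels" (420x560 bool, what is visible of it).
The state is a dict: "time": time; "joint_pos": joint angles; "joint_vel": joint speeds; "joint_efforts": joint torques, N m; "tool_pos": TCP position; "tool_rot": TCP orientation; "contact_force": force on the tool from outside, world axes, zero at the start; "ft_torque": the same for the moment, N m; "gripper_width": opening from 0.0 (shut) to 1.0 (fully open); "grasp_force": force on a finger pad.
Only numpy, scipy, OpenCV 4.12 (cv2) and the standard library are available. Lean on these libraries where they do the work, as an engineer would, in place of code of your own. Each camera call takes 0.05 s, during which the arm holds its last target. There are 200 camera calls.

TASK

The steel flanged bearing cup is only started in the bore of the grey bearing block. Take the drift from its wooden holder and, with the drift's foot only, tap the cup's flange down a little at a time, alternately round its rim, so that it goes in square and never cocks, gently, until the flange sits fully home on the block all round. Then put the drift back in its holder, collar down on the wood, and leave everything else where it is.

Things in the scene. Friction and masses are not known exactly. Their poses are not given: they have to be found in the camera images.
- bore_mouth (a point): Centre of the bore's mouth, in the flat top face of the grey plastic bearing block: a block 92 x 92 mm and 50 mm high, fixed to the table, with two low bolted feet 10 mm high reaching 75 mm from the centre along its own x. z is up, along the bore. The bore is 57 mm across and goes right through. The top face is 50 mm above the table.
- cup_flange (a point): Centre of the underside of the cup's flange; z along the cup's axis, up. The cup is a plain steel ring, 160 g, with a 40 mm hole right through: a skirt 54 mm across reaches 20 mm below this point, and a flange 68 mm across and 6 mm thick lies above it. At the start it stands 6.5 to 8.5 mm above bore_mouth, leaning by up to about 3 degrees. Home: this point lies on bore_mouth.
- cup_top (a point): Centre of the flange's flat top face, 6 mm above cup_flange; tap on this face, 20 to 34 mm from the axis (it is open inside that). The bore grips unevenly round the rim: the side under the drift starts to sink at 5 to 12 N (more if pushed fast), stays where it is pushed and does not spring back; the far side stays up, so the cup leans. Home on a side, it stops dead there.
- cup_bottom (a point): Centre of the skirt's lower end, 20 mm below cup_flange; z along the cup's axis, up. It is about 12 mm down the bore at the start. The cup counts as cocked when it leans more than about 5.7 degrees (0.1 rad); more than 40 N from the drift cracks the plastic block.
- drift_grip (a point): Centre of the drift's black square handle (24 x 24 mm, 60 mm long, along z; x and y are square to its flats). It spans 30 mm above and below this point; a round collar 30 mm across and 6 mm thick comes next below. The drift weighs about 150 g and hangs upright in the holder by its collar, foot down.
- drift_collar (a point): Centre of the underside of the drift's collar, 36 mm below drift_grip; z up along the drift. Below it stands the foot rod, 14 mm across, with a flat rubber-faced end that gives 1 mm for every 8 N. The rod is screwed in or out: its end lies 43 to 61 mm below this point, different each time and not measured (feel for it); it stays as set while tapping.
- holder_mouth (a point): Centre of the mouth of the holder's hole: a plain wooden block 70 x 70 mm, 70 mm high, fixed to the table, with one blind hole 18 mm across and 64 mm deep with a 2 mm chamfer. z is up. The drift's foot rod hangs in the hole, clear of its floor, with the collar resting on the block's top: drift_collar then lies on this point.
- spare_ring: Loose plain steel ring, 48 mm across, 14 mm high, lying flat; origin at the centre of its underside. Not part of the job: leave it.
- glue_stick: Standing glue stick, 27 mm across, 88 mm high; origin at the centre of its underside. Leave it.
- marker: Marker pen lying down, 130 mm long, 15 mm thick; origin under its middle. Leave it.
- screwdriver: Screwdriver lying down; origin on its underside. Leave it.
- screw_jar: Closed glass jar, 60 mm across, 75 mm high; origin at the centre of its underside. Leave it.

How it is judged:
By the outcome, as a careful person would: the job done as asked, in the order asked, and still so for the second after the job is handed in, with the robot touching nothing.
It also fails if it takes over 72 s, if anything falls off the work surface, if the arm or the gripper's body presses on something with over 40 N, if the wrist force passes 120 N, or if a joint passes its speed limit or range.

## Working session

There is one attempt and no reset: what is moved stays moved. The work goes in short steps, Python scripts to look and compute and a tool call to move; the robot and the scene stay as the last step left them, time stands still between calls to the robot, and variables do not carry over. Pictures are saved under pics/ and viewed, at most 10 in all, crops included, and the job is handed in when it is done.

Besides the shell and the picture viewer there is one more tool, called as name(argument=value, ...) on one line, values as JSON. apply_moves: Moves the arm, as the interface text tells. Its arguments: {"type":"object","properties":{"targets":{"type":"array"}},"required":["targets"]}

```bash
ls; mkdir -p pics
cat > h.py <<'E'
import numpy as np,cv2
from plant import *
def save(name,fn):
    im=grab_frame(name); cv2.imwrite('pics/'+fn,im[:,:,::-1]); return im
def ray(cal,u,v,z):
    K=np.array(cal['camera_matrix']);T=np.array(cal['pose'])
    d=np.linalg.inv(K)@[u,v,1]; d=T[:3,:3]@[d[0],-d[1],-d[2]]; o=T[:3,3]
    return o+d*(z-o[2])/d[2]
def proj(cal,p):
    K=np.array(cal['camera_matrix']);T=np.array(cal['pose'])
    c=T[:3,:3].T@(np.array(p)-T[:3,3]); q=K@[c[0],-c[1],-c[2]]; return q[:2]/q[2]
E
python3 - <<'E'
from h import *
print(state())
a=save('scene','s0.png');
for n in ['drift_grip','holder_mouth','bore_mouth','cup_top']:
    print(n,[(np.round(r['point'],4),round(r['score'],2)) for r in recognise('scene',n)[:2]])
b=save('top','t0.png')
for n in ['drift_grip','holder_mouth','bore_mouth','cup_top','drift_collar','glue_stick','screw_jar']:
    print(n,[(np.round(r['point'],4),round(r['score'],2)) for r in recognise('top',n)[:2]])
for c in('scene','top'): print(get_calibration(c))
cv2.imwrite('pics/both.png',cv2.resize(np.hstack([a,b])[:,:,::-1],(800,300)))
E
```

```text
pics
{'time': 0.0, 'joint_pos': array([-1.38698835e+00,  5.33560405e-02,  1.61425887e+00, -1.83798596e-05,
        1.47598449e+00, -1.19016953e-01]), 'joint_vel': array([ 0.00038079, -0.00163742,  0.00059509, -0.0005544 , -0.00138893,
       -0.00083772]), 'joint_efforts': array([ 5.46024239e-04, -3.93681514e+01, -3.70175207e+01, -1.52310013e-04,
        6.93681897e-03, -5.23428980e-07]), 'tool_pos': array([ 0.18626873, -0.59601079,  0.25208445]), 'tool_rot': array([-1.00255060e-03,  9.88558385e-01,  1.50835383e-01, -4.16420884e-05]), 'contact_force': array([-0.07002866, -0.46300346,  0.01895314]), 'ft_torque': array([0.03241028, 0.00868526, 0.01406917]), 'grasp_force': 0.0, 'gripper_width': 0.9983761245032308}
drift_grip [(array([ 0.5169, -0.1301,  0.1209]), 0.5)]
holder_mouth [(array([ 0.5307, -0.1332,  0.0708]), 0.85)]
bore_mouth [(array([0.6099, 0.1454, 0.0348]), 0.67)]
cup_top [(array([0.5869, 0.1683, 0.0637]), 0.88)]
drift_grip [(array([ 0.5037, -0.1184,  0.1334]), 0.65)]
holder_mouth [(array([ 0.5055, -0.1132,  0.0693]), 0.58)]
bore_mouth [(array([0.5771, 0.1661, 0.0499]), 0.8
[... 512 characters left out ...]
[ 0.7107308 ,  0.59368123, -0.37736497, -0.39949278],
       [ 0.00557034,  0.53167173,  0.84693219,  0.98784834],
       [ 0.        ,  0.        ,  0.        ,  1.        ]])}
{'camera_matrix': array([[387.1772803 ,   0.        , 279.8157089 ],
       [  0.        , 387.1772803 , 209.17466081],
       [  0.        ,   0.        ,   1.        ]]), 'pose': array([[ 2.93725608e-04,  9.93790719e-01, -1.11265089e-01,
         4.24599410e-01],
       [-9.99726175e-01,  2.89525412e-03,  2.32205045e-02,
         1.15448457e-02],
       [ 2.33984626e-02,  1.11227801e-01,  9.93519445e-01,
         1.09079932e+00],
       [ 0.00000000e+00,  0.00000000e+00,  0.00000000e+00,
         1.00000000e+00]])}
```

View pics/t0.png

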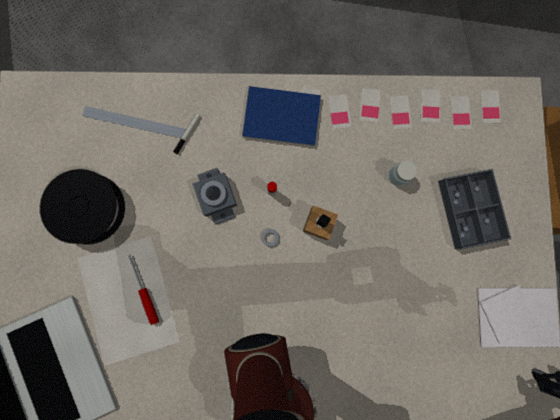

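View pics/s0.png

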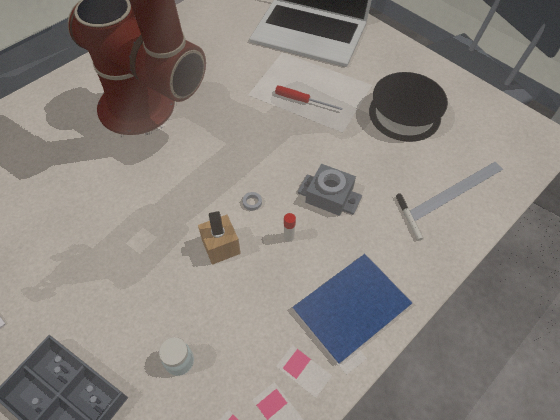

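The top view shows the bearing block at about (214,194), the holder with the drift at (322,222), the glue stick at (272,187) and the ring at (270,238). The scene view agrees with this. I'll measure the yaws and the wrist camera offset.

```bash
cat >> h.py <<'E'
from scipy.spatial.transform import Rotation as R
def tool():
    s=state(); w=s['tool_rot']; return np.array(s['tool_pos']),R.from_quat([w[1],w[2],w[3],w[0]]).as_matrix()
def rectyaw(cam,q,z):
    m=regions_of(cam,q)[0]['pixels']; cal=get_calibration(cam)
    cs,_=cv2.findContours(m.astype(np.uint8),0,2); c=max(cs,key=len)[:,0]
    w=np.array([ray(cal,u,v,z)[:2] for u,v in c])
    return cv2.minAreaRect((w*1000).astype(np.float32))
E
python3 - <<'E'
from h import *
p,M=tool(); T=get_calibration('wrist')['pose']
print(M.T@(T[:3,3]-p), M.T@T[:3,:3], get_calibration('wrist')['camera_matrix'])
grab_frame('top')
for q,z in(('drift_grip',.136),('holder_mouth',.07),('bore_mouth',.05),('cup_top',.063)):
    try: print(q,rectyaw('top',q,z))
    except Exception as e: print(q,e)
E
```

```text
[ 7.08600188e-02  1.36059157e-05 -1.21603622e-01] [[-9.10999722e-04  9.60319215e-01  2.78901731e-01]
 [ 9.99999563e-01  9.33398531e-04  5.24872325e-05]
 [-2.09921968e-04  2.78901657e-01 -9.60319646e-01]] [[307.33226144   0.         280.67236814]
 [  0.         307.33226144 207.49776098]
 [  0.           0.           1.        ]]
drift_grip list index out of range
holder_mouth ((502.9561767578125, -117.84512329101562), (73.84056854248047, 74.6791763305664), 69.8453140258789)
bore_mouth ((575.610107421875, 164.07591247558594), (144.03749084472656, 93.40536499023438), 22.260028839111328)
cup_top ((582.8204345703125, 167.5525665283203), (64.96026611328125, 65.88087463378906), 64.52304077148438)
```

apply_moves(targets=[{"translation":[0.37,-0.3,-0.07],"twist":0,"hand":1},{"translation":[0.37,-0.3,-0.07],"twist":0,"hand":1},{"translation":[0.37,-0.3,-0.07],"twist":0,"hand":1},{"translation":[0.37,-0.3,-0.07],"twist":0,"hand":1},{"translation":[0.37,-0.3,-0.07],"twist":0,"hand":1},{"translation":[0.37,-0.3,-0.07],"twist":0,"hand":1},{"translation":[0.37,-0.3,-0.07],"twist":0,"hand":1},{"translation":[0.37,-0.3,-0.07],"twist":0,"hand":1}])

```text
time: 1.7
tool_pos: [0.398, -0.2775, 0.3099]
tool_rot: [0.0, 0.989, 0.151, 0.0]
contact_force: [-0.0, 0.9, 0.6]
gripper_width: 1.003
grasp_force: 0.0
```

apply_moves(targets=[{"translation":[0.37,-0.3,0.0],"twist":0,"hand":1},{"translation":[0.37,-0.3,0],"twist":0,"hand":1},{"translation":[0.37,-0.3,0],"twist":0,"hand":1},{"translation":[0.37,-0.3,0],"twist":0,"hand":1},{"translation":[0,0,0],"twist":0,"hand":1}])

```text
time: 2.2
tool_pos: [0.5047, -0.1162, 0.3093]
tool_rot: [-0.001, 0.988, 0.154, 0.001]
contact_force: [-1.1, -0.7, -0.2]
gripper_width: 0.998
grasp_force: 0.0
```

Run:
```python
from h import *
a=save('wrist','w1.png'); cal=get_calibration('wrist')
for n in ['drift_grip','holder_mouth']:
    print(n,[(np.round(r['point'],4),round(r['score'],2)) for r in recognise('wrist',n)[:2]])
    for z in (.136,.07):
      try: print(rectyaw('wrist',n,z))
      except Exception as e: print(e)
print(tool())
```

```text
drift_grip [(array([ 0.5173, -0.1225,  0.1376]), 0.97)]
((511.72100830078125, -125.42347717285156), (35.0980224609375, 30.496299743652344), 54.109275817871094)
((498.3700256347656, -131.8585662841797), (42.956153869628906, 37.32429122924805), 54.03003692626953)
holder_mouth [(array([ 0.5155, -0.1168,  0.0676]), 0.6)]
((518.7308349609375, -124.09117889404297), (58.95519256591797, 59.14945983886719), 69.43321990966797)
((507.2647705078125, -129.3692169189453), (72.14947509765625, 72.38806915283203), 69.42573547363281)
(array([ 0.50234701, -0.12170325,  0.30935297]), array([[ 9.55171295e-01,  2.96053692e-01,  9.34419708e-05],
       [ 2.96053704e-01, -9.55171284e-01, -1.49222779e-04],
       [ 4.50751326e-05,  1.70197157e-04, -9.99999985e-01]]))
```

View pics/w1.png

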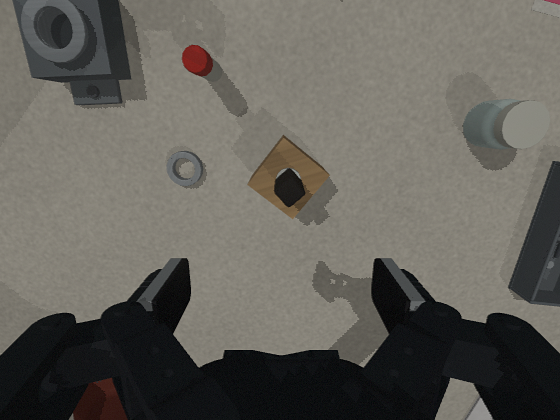

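The wrist view shows the handle at about (289,187) and the holder centred near (289,177). I'll enlarge the handle to read its flats.

Run:
```python
from h import *
a=cv2.imread('pics/w1.png')[125:230,235:345]
a=cv2.resize(a,None,fx=5,fy=5,interpolation=2); a=(255*(a/255.)**0.45).astype(np.uint8)
cv2.imwrite('pics/w1c.png',a)
```

```text
(no output)
```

View pics/w1c.png

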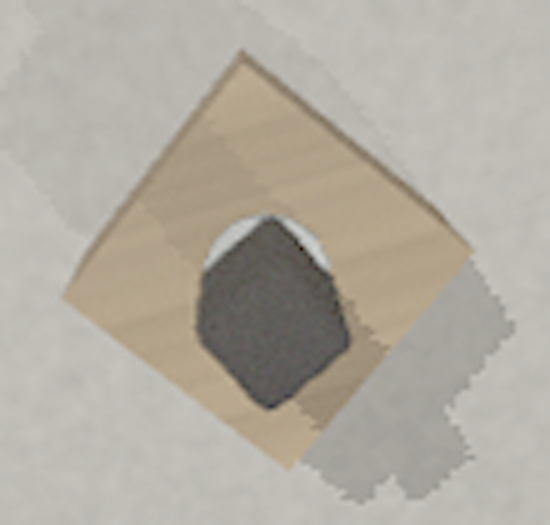

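Run:
```python
from h import *
cal=get_calibration('wrist'); g=lambda u,v,z: ray(cal,u/5+235,v/5+125,z)[:2]
B,Rr,L=[g(*q,.136) for q in((270,408),(348,340),(198,325))]
print('handle top centre',(Rr+L)/2, 'sides',np.linalg.norm(B-Rr),np.linalg.norm(B-L))
for d in(Rr-B,L-B): print('dir',np.degrees(np.arctan2(d[1],d[0])))
C=[g(*q,.07) for q in((242,52),(470,250),(292,468),(64,296))]
print('holder',np.mean(C,0),[np.linalg.norm(C[i]-C[i-1]) for i in range(4)],[np.degrees(np.arctan2(*(C[i]-C[i-1])[::-1])) for i in range(4)])
p,M=tool();print(p,'tool x',np.degrees(np.arctan2(M[1,0],M[0,0])))
```

```text
handle top centre [ 0.50649755 -0.12967532] sides 0.02068792954487284 0.022193651535406065
dir -30.424924225435948
dir 57.24565244946322
holder [ 0.50629292 -0.1301942 ] [np.float64(0.07102420884738092), np.float64(0.07099409647874548), np.float64(0.06853217812454657), np.float64(0.07007456170228574)] [np.float64(-19.542946341300272), np.float64(-113.01965341705471), np.float64(159.77799453584828), np.float64(68.97824136507062)]
[ 0.50234701 -0.12170325  0.30935297] tool x 17.22073282254169
```

apply_moves(targets=[{"translation":[0.016,0.092,0],"twist":-0.9,"hand":1},{"translation":[0,0,0.1],"twist":-0.9,"hand":1},{"translation":[0,0,0.1],"twist":-0.9,"hand":1},{"translation":[0,0,0.1],"twist":-0.9,"hand":1},{"translation":[0,0,0.1],"twist":-0.9,"hand":1},{"translation":[0,0,0.1],"twist":-0.9,"hand":1},{"translation":[0,0,0],"twist":-0.9,"hand":1},{"translation":[0,0,0],"twist":-0.9,"hand":1}])

```text
time: 3.35
tool_pos: [0.5064, -0.1298, 0.2588]
tool_rot: [-0.0, 0.872, 0.49, -0.0]
contact_force: [0.2, -0.7, 0.8]
gripper_width: 1.003
grasp_force: 0.0
```

Run:
```python
from h import *
a=save('wrist','w2.png')[:,:,::-1]; cal=get_calibration('wrist'); p,M=tool()
print(p,'yaw',np.degrees(np.arctan2(M[1,0],M[0,0])),M[:,2],state()['joint_pos'])
c=proj(cal,[.5065,-.13,.12]).astype(int); print(c)
x,y=max(c[0]-75,0),max(c[1]-75,0)
b=cv2.resize(np.ascontiguousarray(a[y:y+150,x:x+150]),None,fx=4,fy=4,interpolation=2); print(x,y)
cv2.imwrite('pics/w2c.png',(255*(b/255.)**0.45).astype(np.uint8))
```

```text
[ 0.50657446 -0.1298687   0.25910058] yaw 58.822380359921915 [-3.05981727e-04  4.81529363e-05 -9.99999952e-01] [-3.93291410e-01 -1.97447891e-01  1.84055637e+00 -7.29740985e-05
  1.49878525e+00  1.50865984e-01]
[280 202]
205 127
```

View pics/w2c.png

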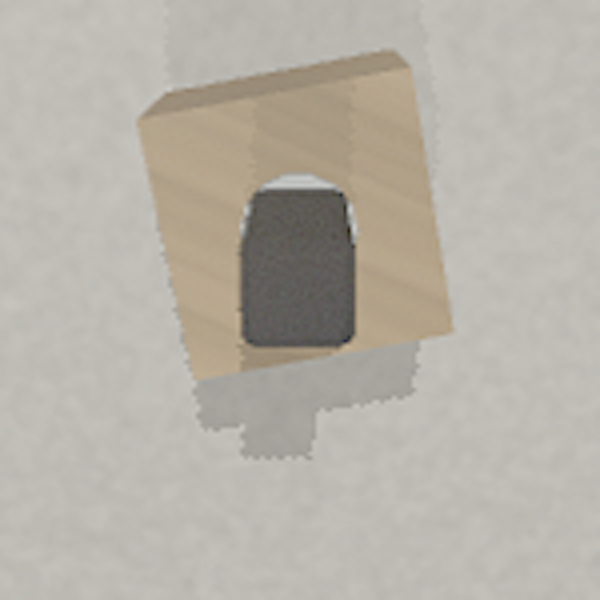

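The tool is square to the handle, whose face is centred on column 280 as expected. I'll descend and grip.

apply_moves(targets=[{"translation":[0,0,0.45],"twist":0,"hand":0.8},{"translation":[0,0,0.45],"twist":0,"hand":0.7},{"translation":[0,0,0.4],"twist":0,"hand":0.6},{"translation":[0,0,0.2],"twist":0,"hand":0.6},{"translation":[0,0,0],"twist":0,"hand":0},{"translation":[0,0,0],"twist":0,"hand":0},{"translation":[0,0,0],"twist":0,"hand":0},{"translation":[0,0,0],"twist":0,"hand":0}])

```text
time: 4.2
tool_pos: [0.5077, -0.1293, 0.1109]
tool_rot: [0.001, 0.872, 0.489, 0.0]
contact_force: [-1.2, -0.4, -0.9]
gripper_width: 0.27
grasp_force: 59.3
```

Run:
```python
from h import *
s=state()
for k in('time','tool_pos','tool_rot','contact_force','ft_torque','gripper_width','grasp_force'):print(k,s[k])
```

```text
time 4.2
tool_pos [ 0.50765263 -0.12934145  0.11087065]
tool_rot [8.60379647e-04 8.72175312e-01 4.89192466e-01 4.64472258e-04]
contact_force [-1.18228774 -0.36610196 -0.90520785]
ft_torque [-0.03170832  0.28036779  0.07122897]
gripper_width 0.2704615365244816
grasp_force 59.27764534950256
```

apply_moves(targets=[{"translation":[0,0,-0.15],"twist":0,"hand":0},{"translation":[0,0,-0.3],"twist":0,"hand":0},{"translation":[0,0,-0.4],"twist":0,"hand":0},{"translation":[0,0,-0.45],"twist":0,"hand":0},{"translation":[0.3,-0.12,0],"twist":0,"hand":0},{"translation":[0.45,-0.17,0],"twist":0,"hand":0},{"translation":[0.45,-0.17,0],"twist":0,"hand":0},{"translation":[0.45,-0.17,0],"twist":0,"hand":0}])

```text
time: 5.0
tool_pos: [0.5401, 0.0465, 0.2421]
tool_rot: [0.001, 0.872, 0.489, 0.002]
contact_force: [0.6, -0.5, -1.5]
gripper_width: 0.271
grasp_force: 59.3
```

apply_moves(targets=[{"translation":[0.45,-0.17,0],"twist":0,"hand":0},{"translation":[0.15,-0.06,0],"twist":0,"hand":0},{"translation":[0,0,0],"twist":0,"hand":0},{"translation":[0,0,0],"twist":0,"hand":0}])

```text
time: 5.4
tool_pos: [0.5511, 0.1077, 0.2404]
tool_rot: [0.001, 0.872, 0.49, 0.0]
contact_force: [-0.3, -0.4, -1.3]
gripper_width: 0.275
grasp_force: 59.3
```

Run:
```python
from h import *
a=save('wrist','w3.png'); cal=get_calibration('wrist'); p,M=tool(); print(p,M[:,0],M[:,2],state()['contact_force'],state()['gripper_width'])
for n in ['bore_mouth','cup_top']:
    print(n,[(np.round(r['point'],4),round(r['score'],2)) for r in recognise('wrist',n)[:2]])
    r=regions_of('wrist',n)
    if r:
      m=r[0]['pixels'].astype(np.uint8); cs,_=cv2.findContours(m,0,2); c=max(cs,key=len)
      for z in(.05,.0635): print(cv2.minAreaRect((np.array([ray(cal,*q,z)[:2] for q in c[:,0]])*1000).astype(np.float32)))
```

```text
[0.55109048 0.10706588 0.24014889] [5.21702627e-01 8.53127399e-01 9.80076302e-05] [ 1.12515209e-03 -5.73170253e-04 -9.99999203e-01] [ 0.13917145 -0.47939436 -2.34107516] 0.2752431230659101
bore_mouth [(array([0.4008, 0.3935, 0.0096]), 0.55)]
((587.0594482421875, 164.09608459472656), (133.66700744628906, 93.55790710449219), 19.610393524169922)
((587.09814453125, 164.24591064453125), (127.87910461425781, 89.50669860839844), 19.610424041748047)
cup_top [(array([0.5862, 0.1678, 0.0592]), 0.93)]
((586.4986572265625, 164.6690673828125), (68.63502502441406, 69.51567840576172), 58.511375427246094)
((586.5616455078125, 164.7940673828125), (65.66305541992188, 66.50556945800781), 58.511478424072266)
```

View pics/w3.png

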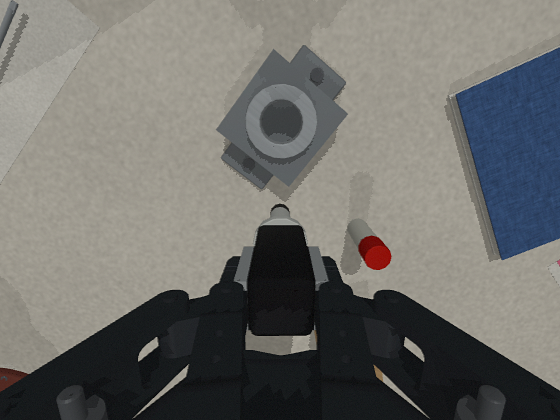

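The wrist view shows the cup ring centred at about (281,121), and the drift's tip near (280,207). I'll estimate the rod length from the tip row.

Run:
```python
from h import *
a=cv2.imread('pics/w3.png'); g=a.mean(2)
print(g[196:232,278:283].mean(1).round())
cal=get_calibration('wrist');p,M=tool()
for L in(43,46,49,52,55,58,61):
  q=[proj(cal,p+M@np.array([dx,0,.041+L/1000]))[1] for dx in(.007,-.007)]; print(L,np.round(q,1))
print([round(proj(cal,p+M@np.array([.015,0,z]))[1],1) for z in(.035,.041)])
```

```text
[114. 121. 119. 138. 146. 152. 156. 143.  29.  28.  25. 114. 124. 122.
 122. 121. 121. 121. 122. 120. 122. 125. 141. 163. 151. 151. 150. 151.
 158.  49.  18.  23.  23.  22.  22.  20.]
43 [213.1 231.9]
46 [211.9 230.4]
49 [210.7 229. ]
52 [209.5 227.6]
55 [208.3 226.2]
58 [207.2 224.9]
61 [206.1 223.6]
[np.float64(225.9), np.float64(222.3)]
```

apply_moves(targets=[{"translation":[0.2,0,0],"twist":0,"hand":0},{"translation":[0.2,0,0.1],"twist":0,"hand":0},{"translation":[0,0,0.3],"twist":0,"hand":0},{"translation":[0,0,0.2],"twist":0,"hand":0},{"translation":[0,0,0.08],"twist":0,"hand":0},{"translation":[0,0,0],"twist":0,"hand":0},{"translation":[0,0,0],"twist":0,"hand":0}])

```text
time: 6.35
tool_pos: [0.5724, 0.1418, 0.1725]
tool_rot: [0.0, 0.872, 0.489, 0.001]
contact_force: [0.1, -0.5, -2.2]
gripper_width: 0.272
grasp_force: 59.4
```

```bash
cat >> h.py <<'E'
def st():
    P=[];F=[];
    s=state(); print('t',s['time'],'p',np.round(s['tool_pos'],4),'F',np.round(s['contact_force'],2),'tau',np.round(s['ft_torque'],2),'w',round(s['gripper_width'],3))
E
python3 - <<'E'
from h import *
st(); st(); a=save('wrist','w4.png'); st()
b=cv2.resize(cv2.imread('pics/w4.png')[60:260,180:380],None,fx=3,fy=3,interpolation=2); cv2.imwrite('pics/w4c.png',(255*(b/255.)**.6).astype(np.uint8))
E
```

```text
t 6.35 p [0.5724 0.1418 0.1725] F [ 0.11 -0.52 -2.22] tau [ 0.01 -0.02 -0.03] w 0.272
t 6.35 p [0.5724 0.1418 0.1725] F [ 0.11 -0.52 -2.22] tau [ 0.01 -0.02 -0.03] w 0.272
t 6.4 p [0.5727 0.1419 0.173 ] F [ 0.79 -0.03 -1.04] tau [-0.02  0.   -0.02] w 0.273
```

View pics/w4c.png

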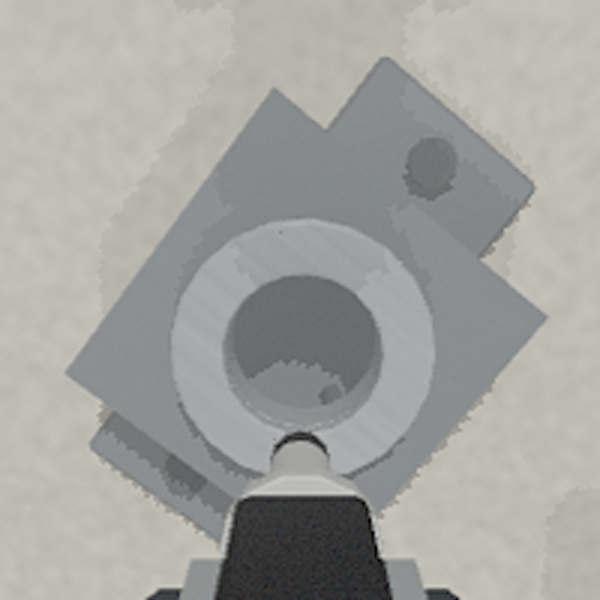

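The foot, at crop (300,440), sits on the near side of the ring, whose centre is at crop (302,347). The radius is about 27 mm, so I'll feel down for contact.

apply_moves(targets=[{"translation":[0,0,0.02],"twist":0,"hand":0},{"translation":[0,0,0.02],"twist":0,"hand":0},{"translation":[0,0,0.01],"twist":0,"hand":0},{"translation":[0,0,0.01],"twist":0,"hand":0},{"translation":[0,0,0.005],"twist":0,"hand":0},{"translation":[0,0,0],"twist":0,"hand":0}])

```text
time: 7.0
tool_pos: [0.5717, 0.1422, 0.1647]
tool_rot: [-0.0, 0.872, 0.489, -0.0]
contact_force: [-0.6, 0.9, -0.8]
gripper_width: 0.272
grasp_force: 59.4
```

```bash
python3 -c "
from h import *
st()"
```

```text
t 7.0 p [0.5717 0.1422 0.1647] F [-0.56  0.9  -0.78] tau [ 0.    0.   -0.01] w 0.272
```

apply_moves(targets=[{"translation":[0,0,0.005],"twist":0,"hand":0},{"translation":[0,0,0.005],"twist":0,"hand":0},{"translation":[0,0,0.005],"twist":0,"hand":0},{"translation":[0,0,0.005],"twist":0,"hand":0},{"translation":[0,0,0],"twist":0,"hand":0}])

```text
time: 7.5
tool_pos: [0.5717, 0.1421, 0.1627]
tool_rot: [-0.0, 0.872, 0.489, -0.0]
contact_force: [0.4, 0.2, -1.8]
gripper_width: 0.27
grasp_force: 59.4
```

apply_moves(targets=[{"translation":[0,0,0.005],"twist":0,"hand":0},{"translation":[0,0,0.005],"twist":0,"hand":0},{"translation":[0,0,0.005],"twist":0,"hand":0},{"translation":[0,0,0.005],"twist":0,"hand":0},{"translation":[0,0,0],"twist":0,"hand":0}])

```text
time: 8.0
tool_pos: [0.5717, 0.1422, 0.1607]
tool_rot: [-0.0, 0.872, 0.489, -0.0]
contact_force: [0.9, 0.1, -0.8]
gripper_width: 0.272
grasp_force: 59.4
```

apply_moves(targets=[{"translation":[0,0,0.005],"twist":0,"hand":0},{"translation":[0,0,0.005],"twist":0,"hand":0},{"translation":[0,0,0.005],"twist":0,"hand":0},{"translation":[0,0,0.005],"twist":0,"hand":0},{"translation":[0,0,0],"twist":0,"hand":0}])

```text
time: 8.5
tool_pos: [0.5717, 0.1422, 0.1587]
tool_rot: [-0.0, 0.872, 0.489, -0.0]
contact_force: [-0.5, -0.0, -1.8]
gripper_width: 0.273
grasp_force: 59.4
```

apply_moves(targets=[{"translation":[0,0,0.005],"twist":0,"hand":0},{"translation":[0,0,0.005],"twist":0,"hand":0},{"translation":[0,0,0.005],"twist":0,"hand":0},{"translation":[0,0,0.005],"twist":0,"hand":0},{"translation":[0,0,0],"twist":0,"hand":0}])

```text
time: 9.0
tool_pos: [0.5717, 0.1421, 0.1567]
tool_rot: [-0.0, 0.872, 0.489, -0.0]
contact_force: [0.8, 0.9, -2.7]
gripper_width: 0.273
grasp_force: 59.4
```

```bash
python3 -c "
from h import *
st()"
```

```text
t 9.0 p [0.5717 0.1421 0.1567] F [ 0.77  0.86 -2.7 ] tau [-0.02  0.01 -0.05] w 0.273
```

apply_moves(targets=[{"translation":[0,0,0.005],"twist":0,"hand":0},{"translation":[0,0,0.005],"twist":0,"hand":0},{"translation":[0,0,0.005],"twist":0,"hand":0},{"translation":[0,0,0.005],"twist":0,"hand":0},{"translation":[0,0,0],"twist":0,"hand":0}])

```text
time: 9.5
tool_pos: [0.5718, 0.1422, 0.155]
tool_rot: [0.0, 0.872, 0.489, 0.0]
contact_force: [-0.6, 0.0, -0.3]
gripper_width: 0.274
grasp_force: 59.4
```

apply_moves(targets=[{"translation":[0,0,0.005],"twist":0,"hand":0},{"translation":[0,0,0.005],"twist":0,"hand":0},{"translation":[0,0,0],"twist":0,"hand":0}])

```text
time: 9.8
tool_pos: [0.5719, 0.1422, 0.1545]
tool_rot: [0.0, 0.872, 0.489, 0.0]
contact_force: [-1.8, -0.4, 3.3]
gripper_width: 0.268
grasp_force: 59.8
```

```bash
python3 -c "
from h import *
st()"
```

```text
t 9.8 p [0.5719 0.1422 0.1545] F [-1.76 -0.36  3.34] tau [-0.01  0.41 -0.02] w 0.268
```

First contact on the near side (B) comes at about TCP z 0.155. Next I'll feel the far side (A).

apply_moves(targets=[{"translation":[0,0,-0.06],"twist":0,"hand":0},{"translation":[0.18,0,0],"twist":0,"hand":0},{"translation":[0.18,0,0],"twist":0,"hand":0},{"translation":[0.18,0,0],"twist":0,"hand":0},{"translation":[0,0,0.02],"twist":0,"hand":0},{"translation":[0,0,0.01],"twist":0,"hand":0},{"translation":[0,0,0.005],"twist":0,"hand":0},{"translation":[0,0,0],"twist":0,"hand":0}])

```text
time: 10.6
tool_pos: [0.5995, 0.1877, 0.156]
tool_rot: [-0.0, 0.872, 0.489, -0.0]
contact_force: [-0.6, -0.2, -1.7]
gripper_width: 0.272
grasp_force: 59.3
```

```bash
python3 -c "
from h import *
st()"
```

```text
t 10.6 p [0.5995 0.1877 0.156 ] F [-0.65 -0.17 -1.72] tau [-0.06 -0.    0.  ] w 0.272
```

apply_moves(targets=[{"translation":[0,0,0.005],"twist":0,"hand":0},{"translation":[0,0,0.005],"twist":0,"hand":0},{"translation":[0,0,0.005],"twist":0,"hand":0},{"translation":[0,0,0],"twist":0,"hand":0}])

```text
time: 11.0
tool_pos: [0.6, 0.188, 0.1554]
tool_rot: [0.0, 0.872, 0.489, -0.0]
contact_force: [-1.2, -1.2, 2.3]
gripper_width: 0.275
grasp_force: 59.6
```

```bash
python3 -c "
from h import *
st()"
```

```text
t 11.0 p [0.6    0.188  0.1554] F [-1.15 -1.17  2.31] tau [-0.25  0.34  0.01] w 0.275
```

apply_moves(targets=[{"translation":[0,0,-0.06],"twist":0,"hand":0},{"translation":[-0.135,0.135,0],"twist":0,"hand":0},{"translation":[-0.135,0.135,0],"twist":0,"hand":0},{"translation":[0,0,0.02],"twist":0,"hand":0},{"translation":[0,0,0.01],"twist":0,"hand":0},{"translation":[0,0,0.01],"twist":0,"hand":0},{"translation":[0,0,0.01],"twist":0,"hand":0},{"translation":[0,0,0],"twist":0,"hand":0}])

```text
time: 11.8
tool_pos: [0.6087, 0.1518, 0.1559]
tool_rot: [-0.0, 0.872, 0.49, 0.0]
contact_force: [-0.2, -0.0, -1.1]
gripper_width: 0.27
grasp_force: 59.4
```

```bash
python3 -c "
from h import *
st()"
```

```text
t 11.8 p [0.6087 0.1518 0.1559] F [-0.21 -0.01 -1.07] tau [0.02 0.07 0.06] w 0.27
```

apply_moves(targets=[{"translation":[0,0,0.005],"twist":0,"hand":0},{"translation":[0,0,0.005],"twist":0,"hand":0},{"translation":[0,0,0],"twist":0,"hand":0}])

```text
time: 12.1
tool_pos: [0.6089, 0.1516, 0.1554]
tool_rot: [-0.0, 0.872, 0.489, 0.0]
contact_force: [-2.0, 1.3, 1.7]
gripper_width: 0.271
grasp_force: 59.7
```

```bash
python3 -c "
from h import *
st()"
```

```text
t 12.1 p [0.6089 0.1516 0.1554] F [-2.    1.32  1.69] tau [0.21 0.43 0.07] w 0.271
```

The rim touches at A .1559, C .1558 and B .1551, so the cup is nearly level. I'll start pressing at C.

apply_moves(targets=[{"translation":[0,0,0.005],"twist":0,"hand":0},{"translation":[0,0,0.005],"twist":0,"hand":0},{"translation":[0,0,0.005],"twist":0,"hand":0},{"translation":[0,0,0.005],"twist":0,"hand":0},{"translation":[0,0,0.005],"twist":0,"hand":0},{"translation":[0,0,0.005],"twist":0,"hand":0},{"translation":[0,0,0],"twist":0,"hand":0}])

```text
time: 12.8
tool_pos: [0.6099, 0.1516, 0.1529]
tool_rot: [0.0, 0.872, 0.489, 0.002]
contact_force: [-0.3, 2.9, 5.3]
gripper_width: 0.273
grasp_force: 60.2
```

```bash
python3 -c "
from h import *
st()"
```

```text
t 12.8 p [0.6099 0.1516 0.1529] F [-0.35  2.9   5.32] tau [ 0.79 -0.05  0.05] w 0.273
```

apply_moves(targets=[{"translation":[0,0,-0.07],"twist":0,"hand":0},{"translation":[0,-0.27,0],"twist":0,"hand":0},{"translation":[0,-0.27,0],"twist":0,"hand":0},{"translation":[0,0,0.03],"twist":0,"hand":0},{"translation":[0,0,0.01],"twist":0,"hand":0},{"translation":[0,0,0.01],"twist":0,"hand":0},{"translation":[0,0,0.007],"twist":0,"hand":0},{"translation":[0,0,0.007],"twist":0,"hand":0}])

```text
time: 13.6
tool_pos: [0.5636, 0.1789, 0.1533]
tool_rot: [0.0, 0.872, 0.489, 0.0]
contact_force: [-3.1, 1.4, 5.7]
gripper_width: 0.274
grasp_force: 60.5
```

```bash
python3 -c "
from h import *
st()"
```

```text
t 13.6 p [0.5636 0.1789 0.1533] F [-3.09  1.44  5.68] tau [ 0.25  0.69 -0.03] w 0.274
```

apply_moves(targets=[{"translation":[0,0,0.006],"twist":0,"hand":0},{"translation":[0,0,0.006],"twist":0,"hand":0},{"translation":[0,0,0.006],"twist":0,"hand":0},{"translation":[0,0,0.006],"twist":0,"hand":0},{"translation":[0,0,0],"twist":0,"hand":0}])

```text
time: 14.1
tool_pos: [0.5633, 0.1794, 0.1512]
tool_rot: [-0.001, 0.872, 0.489, 0.0]
contact_force: [-5.3, 2.9, 7.6]
gripper_width: 0.271
grasp_force: 60.8
```

apply_moves(targets=[{"translation":[0,0,-0.07],"twist":0,"hand":0},{"translation":[0.135,0.135,0],"twist":0,"hand":0},{"translation":[0.135,0.135,0],"twist":0,"hand":0},{"translation":[0,0,0.02],"twist":0,"hand":0},{"translation":[0,0,0.01],"twist":0,"hand":0},{"translation":[0,0,0.007],"twist":0,"hand":0},{"translation":[0,0,0.007],"twist":0,"hand":0},{"translation":[0,0,0.007],"twist":0,"hand":0}])

```text
time: 14.9
tool_pos: [0.5994, 0.1879, 0.1521]
tool_rot: [0.0, 0.872, 0.489, -0.0]
contact_force: [-1.4, -1.1, 1.6]
gripper_width: 0.274
grasp_force: 59.9
```

```bash
python3 -c "
from h import *
st()"
```

```text
t 14.9 p [0.5994 0.1879 0.1521] F [-1.4  -1.1   1.63] tau [-0.32  0.28  0.02] w 0.274
```

apply_moves(targets=[{"translation":[0,0,-0.07],"twist":0,"hand":0},{"translation":[-0.27,0,0],"twist":0,"hand":0},{"translation":[-0.27,0,0],"twist":0,"hand":0},{"translation":[0,0,0.04],"twist":0,"hand":0},{"translation":[0,0,0.01],"twist":0,"hand":0},{"translation":[0,0,0.01],"twist":0,"hand":0},{"translation":[0,0,0.01],"twist":0,"hand":0},{"translation":[0,0,0.007],"twist":0,"hand":0}])

```text
time: 15.7
tool_pos: [0.5726, 0.1424, 0.1532]
tool_rot: [0.001, 0.872, 0.49, 0.0]
contact_force: [-3.8, -3.8, 8.4]
gripper_width: 0.269
grasp_force: 60.9
```

```bash
python3 -c "
from h import *
st()"
```

```text
t 15.7 p [0.5726 0.1424 0.1532] F [-3.8  -3.77  8.35] tau [-0.76  0.95 -0.04] w 0.269
```

apply_moves(targets=[{"translation":[0,0,0.006],"twist":0,"hand":0},{"translation":[0,0,0.006],"twist":0,"hand":0},{"translation":[0,0,0.006],"twist":0,"hand":0},{"translation":[0,0,0.006],"twist":0,"hand":0},{"translation":[0,0,0.006],"twist":0,"hand":0},{"translation":[0,0,0],"twist":0,"hand":0}])

```text
time: 16.3
tool_pos: [0.5732, 0.1421, 0.1509]
tool_rot: [0.001, 0.872, 0.49, 0.001]
contact_force: [-3.0, -4.1, 9.8]
gripper_width: 0.271
grasp_force: 61.0
```

apply_moves(targets=[{"translation":[0,0,-0.08],"twist":0,"hand":0},{"translation":[0.135,0.135,0],"twist":0,"hand":0},{"translation":[0.135,0.135,0],"twist":0,"hand":0},{"translation":[0,0,0.03],"twist":0,"hand":0},{"translation":[0,0,0.01],"twist":0,"hand":0},{"translation":[0,0,0.007],"twist":0,"hand":0},{"translation":[0,0,0.007],"twist":0,"hand":0},{"translation":[0,0,0],"twist":0,"hand":0}])

```text
time: 17.1
tool_pos: [0.6098, 0.1517, 0.1526]
tool_rot: [0.0, 0.872, 0.489, 0.002]
contact_force: [2.6, 1.6, 4.4]
gripper_width: 0.274
grasp_force: 60.4
```

```bash
python3 -c "
from h import *
st()"
```

```text
t 17.1 p [0.6098 0.1517 0.1526] F [2.64 1.61 4.42] tau [ 0.46 -0.75 -0.  ] w 0.274
```

apply_moves(targets=[{"translation":[0,0,0.006],"twist":0,"hand":0},{"translation":[0,0,0.006],"twist":0,"hand":0},{"translation":[0,0,0.006],"twist":0,"hand":0},{"translation":[0,0,0.006],"twist":0,"hand":0},{"translation":[0,0,0.006],"twist":0,"hand":0},{"translation":[0,0,0],"twist":0,"hand":0}])

```text
time: 17.7
tool_pos: [0.6106, 0.1519, 0.1508]
tool_rot: [0.001, 0.872, 0.489, 0.003]
contact_force: [3.9, 2.2, 7.1]
gripper_width: 0.273
grasp_force: 60.6
```

apply_moves(targets=[{"translation":[0,0,-0.07],"twist":0,"hand":0},{"translation":[0,-0.27,0],"twist":0,"hand":0},{"translation":[0,-0.27,0],"twist":0,"hand":0},{"translation":[0,0,0.03],"twist":0,"hand":0},{"translation":[0,0,0.01],"twist":0,"hand":0},{"translation":[0,0,0.007],"twist":0,"hand":0},{"translation":[0,0,0.007],"twist":0,"hand":0},{"translation":[0,0,0],"twist":0,"hand":0}])

```text
time: 18.5
tool_pos: [0.5616, 0.1795, 0.1498]
tool_rot: [-0.001, 0.872, 0.489, -0.002]
contact_force: [-4.5, 2.4, 7.0]
gripper_width: 0.27
grasp_force: 60.9
```

```bash
python3 -c "
from h import *
st()"
```

```text
t 18.5 p [0.5616 0.1795 0.1498] F [-4.49  2.44  7.04] tau [ 0.56  1.1  -0.01] w 0.27
```

apply_moves(targets=[{"translation":[0,0,-0.08],"twist":0,"hand":0},{"translation":[0.135,0.145,0],"twist":0,"hand":0},{"translation":[0.135,0.145,0],"twist":0,"hand":0},{"translation":[0,0,0.04],"twist":0,"hand":0},{"translation":[0,0,0.01],"twist":0,"hand":0},{"translation":[0,0,0.01],"twist":0,"hand":0},{"translation":[0,0,0.007],"twist":0,"hand":0},{"translation":[0,0,0],"twist":0,"hand":0}])

```text
time: 19.3
tool_pos: [0.6011, 0.1869, 0.151]
tool_rot: [0.0, 0.872, 0.489, -0.0]
contact_force: [-0.6, -0.8, 1.7]
gripper_width: 0.271
grasp_force: 60.1
```

```bash
python3 -c "
from h import *
st()"
```

```text
t 19.3 p [0.6011 0.1869 0.151 ] F [-0.6  -0.78  1.68] tau [-0.31  0.25  0.01] w 0.271
```

apply_moves(targets=[{"translation":[0,0,0.006],"twist":0,"hand":0},{"translation":[0,0,0.006],"twist":0,"hand":0},{"translation":[0,0,0.006],"twist":0,"hand":0},{"translation":[0,0,0.006],"twist":0,"hand":0},{"translation":[0,0,0.006],"twist":0,"hand":0},{"translation":[0,0,0],"twist":0,"hand":0}])

```text
time: 19.9
tool_pos: [0.6022, 0.1873, 0.1483]
tool_rot: [0.0, 0.872, 0.489, 0.001]
contact_force: [0.6, -0.4, 4.7]
gripper_width: 0.272
grasp_force: 60.4
```

apply_moves(targets=[{"translation":[0,0,-0.07],"twist":0,"hand":0},{"translation":[-0.27,0,0],"twist":0,"hand":0},{"translation":[-0.27,0,0],"twist":0,"hand":0},{"translation":[0,0,0.03],"twist":0,"hand":0},{"translation":[0,0,0.01],"twist":0,"hand":0},{"translation":[0,0,0.01],"twist":0,"hand":0},{"translation":[0,0,0.007],"twist":0,"hand":0},{"translation":[0,0,0],"twist":0,"hand":0}])

```text
time: 20.7
tool_pos: [0.5735, 0.1407, 0.1505]
tool_rot: [0.001, 0.872, 0.49, -0.001]
contact_force: [-4.0, -3.9, 9.1]
gripper_width: 0.275
grasp_force: 61.0
```

```bash
python3 -c "
from h import *
st()"
```

```text
t 20.7 p [0.5735 0.1407 0.1505] F [-3.99 -3.88  9.06] tau [-1.    1.    0.08] w 0.275
```

apply_moves(targets=[{"translation":[0,0,0.006],"twist":0,"hand":0},{"translation":[0,0,0.006],"twist":0,"hand":0},{"translation":[0,0,0.006],"twist":0,"hand":0},{"translation":[0,0,0.006],"twist":0,"hand":0},{"translation":[0,0,0.006],"twist":0,"hand":0},{"translation":[0,0,0.006],"twist":0,"hand":0},{"translation":[0,0,0],"twist":0,"hand":0}])

```text
time: 21.4
tool_pos: [0.5741, 0.1403, 0.1479]
tool_rot: [0.001, 0.872, 0.49, -0.001]
contact_force: [-4.1, -5.5, 11.7]
gripper_width: 0.271
grasp_force: 61.3
```

apply_moves(targets=[{"translation":[0,0,-0.08],"twist":0,"hand":0},{"translation":[0.135,0.135,0],"twist":0,"hand":0},{"translation":[0.135,0.135,0],"twist":0,"hand":0},{"translation":[0,0,0.03],"twist":0,"hand":0},{"translation":[0,0,0.01],"twist":0,"hand":0},{"translation":[0,0,0.01],"twist":0,"hand":0},{"translation":[0,0,0.007],"twist":0,"hand":0},{"translation":[0,0,0],"twist":0,"hand":0}])

```text
time: 22.2
tool_pos: [0.6104, 0.1505, 0.1484]
tool_rot: [-0.0, 0.872, 0.489, 0.0]
contact_force: [0.3, 1.6, 3.7]
gripper_width: 0.275
grasp_force: 60.2
```

```bash
python3 -c "
from h import *
st()"
```

```text
t 22.2 p [0.6104 0.1505 0.1484] F [0.26 1.63 3.75] tau [ 0.4   0.06 -0.01] w 0.275
```

apply_moves(targets=[{"translation":[0,0,0.006],"twist":0,"hand":0},{"translation":[0,0,0.006],"twist":0,"hand":0},{"translation":[0,0,0.006],"twist":0,"hand":0},{"translation":[0,0,0.006],"twist":0,"hand":0},{"translation":[0,0,0],"twist":0,"hand":0}])

```text
time: 22.7
tool_pos: [0.611, 0.1506, 0.147]
tool_rot: [-0.0, 0.872, 0.489, 0.001]
contact_force: [-1.8, 2.8, 8.3]
gripper_width: 0.276
grasp_force: 61.0
```

apply_moves(targets=[{"translation":[0,0,-0.07],"twist":0,"hand":0},{"translation":[0,-0.265,0],"twist":0,"hand":0},{"translation":[0,-0.265,0],"twist":0,"hand":0},{"translation":[0,0,0.03],"twist":0,"hand":0},{"translation":[0,0,0.01],"twist":0,"hand":0},{"translation":[0,0,0.01],"twist":0,"hand":0},{"translation":[0,0,0.007],"twist":0,"hand":0},{"translation":[0,0,0],"twist":0,"hand":0}])

```text
time: 23.5
tool_pos: [0.5647, 0.1781, 0.1474]
tool_rot: [-0.001, 0.872, 0.489, -0.001]
contact_force: [-4.9, 1.9, 7.6]
gripper_width: 0.273
grasp_force: 61.1
```

```bash
python3 -c "
from h import *
st()"
```

```text
t 23.5 p [0.5647 0.1781 0.1474] F [-4.87  1.93  7.63] tau [ 0.55  1.2  -0.03] w 0.273
```

apply_moves(targets=[{"translation":[0,0,0.006],"twist":0,"hand":0},{"translation":[0,0,0.006],"twist":0,"hand":0},{"translation":[0,0,0.006],"twist":0,"hand":0},{"translation":[0,0,0],"twist":0,"hand":0}])

```text
time: 23.9
tool_pos: [0.5647, 0.1782, 0.1464]
tool_rot: [-0.001, 0.872, 0.489, -0.001]
contact_force: [-7.2, 2.4, 11.4]
gripper_width: 0.27
grasp_force: 61.6
```

apply_moves(targets=[{"translation":[0,0,-0.08],"twist":0,"hand":0},{"translation":[0.135,0.135,0],"twist":0,"hand":0},{"translation":[0.135,0.135,0],"twist":0,"hand":0},{"translation":[0,0,0.04],"twist":0,"hand":0},{"translation":[0,0,0.01],"twist":0,"hand":0},{"translation":[0,0,0.01],"twist":0,"hand":0},{"translation":[0,0,0.01],"twist":0,"hand":0},{"translation":[0,0,0],"twist":0,"hand":0}])

```text
time: 24.7
tool_pos: [0.6032, 0.1864, 0.1475]
tool_rot: [0.001, 0.872, 0.489, 0.001]
contact_force: [3.1, -1.6, 5.7]
gripper_width: 0.27
grasp_force: 60.7
```

```bash
python3 -c "
from h import *
st()"
```

```text
t 24.7 p [0.6032 0.1864 0.1475] F [ 3.06 -1.6   5.67] tau [-0.21 -0.56  0.04] w 0.27
```

apply_moves(targets=[{"translation":[0,0,0.006],"twist":0,"hand":0},{"translation":[0,0,0.006],"twist":0,"hand":0},{"translation":[0,0,0.006],"twist":0,"hand":0},{"translation":[0,0,0.006],"twist":0,"hand":0},{"translation":[0,0,0],"twist":0,"hand":0}])

```text
time: 25.2
tool_pos: [0.6035, 0.1865, 0.1466]
tool_rot: [0.001, 0.872, 0.489, 0.002]
contact_force: [-0.4, -0.3, 10.4]
gripper_width: 0.273
grasp_force: 61.2
```

apply_moves(targets=[{"translation":[0,0,-0.07],"twist":0,"hand":0},{"translation":[-0.27,0,0],"twist":0,"hand":0},{"translation":[-0.27,0,0],"twist":0,"hand":0},{"translation":[0,0,0.03],"twist":0,"hand":0},{"translation":[0,0,0.01],"twist":0,"hand":0},{"translation":[0,0,0.01],"twist":0,"hand":0},{"translation":[0,0,0.01],"twist":0,"hand":0},{"translation":[0,0,0],"twist":0,"hand":0}])

```text
time: 26.0
tool_pos: [0.5727, 0.1391, 0.1462]
tool_rot: [0.001, 0.872, 0.49, -0.003]
contact_force: [-6.6, -5.3, 12.6]
gripper_width: 0.274
grasp_force: 61.6
```

```bash
python3 -c "
from h import *
st()"
```

```text
t 26.0 p [0.5727 0.1391 0.1462] F [-6.58 -5.33 12.6 ] tau [-1.24  1.65  0.05] w 0.274
```

All four sides read about .148, which is a drop of roughly 7.5 mm, so the flange is probably home. I'll confirm with a firmer press at each side, about 20 N.

apply_moves(targets=[{"translation":[0,0,0.006],"twist":0,"hand":0},{"translation":[0,0,0.006],"twist":0,"hand":0},{"translation":[0,0,0.006],"twist":0,"hand":0},{"translation":[0,0,0],"twist":0,"hand":0}])

```text
time: 26.4
tool_pos: [0.5731, 0.1394, 0.1456]
tool_rot: [0.001, 0.872, 0.49, -0.002]
contact_force: [-7.9, -5.3, 17.3]
gripper_width: 0.273
grasp_force: 62.3
```

apply_moves(targets=[{"translation":[0,0,-0.08],"twist":0,"hand":0},{"translation":[0.15,0.135,0],"twist":0,"hand":0},{"translation":[0.15,0.135,0],"twist":0,"hand":0},{"translation":[0,0,0.04],"twist":0,"hand":0},{"translation":[0,0,0.015],"twist":0,"hand":0},{"translation":[0,0,0.015],"twist":0,"hand":0},{"translation":[0,0,0.01],"twist":0,"hand":0},{"translation":[0,0,0],"twist":0,"hand":0}])

```text
time: 27.2
tool_pos: [0.6143, 0.1527, 0.1463]
tool_rot: [0.001, 0.872, 0.489, 0.003]
contact_force: [0.7, 0.1, 11.6]
gripper_width: 0.273
grasp_force: 61.4
```

```bash
python3 -c "
from h import *
st()"
```

```text
t 27.2 p [0.6143 0.1527 0.1463] F [ 0.67  0.08 11.57] tau [ 0.23 -0.22 -0.  ] w 0.273
```

apply_moves(targets=[{"translation":[0,0,0.006],"twist":0,"hand":0},{"translation":[0,0,0.006],"twist":0,"hand":0},{"translation":[0,0,0.006],"twist":0,"hand":0},{"translation":[0,0,0],"twist":0,"hand":0}])

```text
time: 27.6
tool_pos: [0.6146, 0.1527, 0.1457]
tool_rot: [0.001, 0.872, 0.489, 0.003]
contact_force: [-0.9, 0.5, 15.2]
gripper_width: 0.271
grasp_force: 61.9
```

apply_moves(targets=[{"translation":[0,0,-0.08],"twist":0,"hand":0},{"translation":[-0.02,-0.285,0],"twist":0,"hand":0},{"translation":[0,-0.285,0],"twist":0,"hand":0},{"translation":[0,0,0.04],"twist":0,"hand":0},{"translation":[0,0,0.015],"twist":0,"hand":0},{"translation":[0,0,0.015],"twist":0,"hand":0},{"translation":[0,0,0.015],"twist":0,"hand":0},{"translation":[0,0,0],"twist":0,"hand":0}])

```text
time: 28.4
tool_pos: [0.5605, 0.1816, 0.1444]
tool_rot: [-0.003, 0.872, 0.49, -0.003]
contact_force: [-14.7, 1.4, 26.1]
gripper_width: 0.276
grasp_force: 63.7
```

apply_moves(targets=[{"translation":[0,0,-0.08],"twist":0,"hand":0},{"translation":[0.135,0.135,0],"twist":0,"hand":0},{"translation":[0.135,0.135,0],"twist":0,"hand":0},{"translation":[0,0,0.04],"twist":0,"hand":0},{"translation":[0,0,0.015],"twist":0,"hand":0},{"translation":[0,0,0.015],"twist":0,"hand":0},{"translation":[0,0,0.015],"twist":0,"hand":0},{"translation":[0,0,0],"twist":0,"hand":0}])

```text
time: 29.2
tool_pos: [0.6015, 0.1896, 0.1451]
tool_rot: [0.0, 0.872, 0.49, 0.002]
contact_force: [-4.9, 0.1, 18.6]
gripper_width: 0.273
grasp_force: 62.4
```

```bash
python3 -c "
from h import *
st()"
```

```text
t 29.2 p [0.6015 0.1896 0.1451] F [-4.9   0.11 18.63] tau [-0.02  1.03  0.01] w 0.273
```

All four sides stop dead at about .1478 under 17–28 N, so the flange is home. I'll lift and check the cup and the grip by camera on the way back.

apply_moves(targets=[{"translation":[0,0,-0.2],"twist":0,"hand":0},{"translation":[0,0,-0.4],"twist":0,"hand":0},{"translation":[0,0,-0.4],"twist":0,"hand":0},{"translation":[-0.35,0.0,0],"twist":0,"hand":0},{"translation":[-0.4,0.0,0],"twist":0,"hand":0},{"translation":[-0.25,0.0,0],"twist":0,"hand":0},{"translation":[0,0,0],"twist":0,"hand":0},{"translation":[0,0,0],"twist":0,"hand":0}])

```text
time: 30.0
tool_pos: [0.547, 0.1036, 0.2384]
tool_rot: [-0.001, 0.872, 0.489, -0.001]
contact_force: [-0.4, 0.2, -1.3]
gripper_width: 0.271
grasp_force: 59.8
```

Run:
```python
from h import *
st(); a=save('wrist','w5.png'); p,M=tool(); print(p,M)
g=a.mean(2); print(g[196:232,278:283].mean(1).round())
f=lambda q: (255*(cv2.resize(cv2.imread(q)[40:280,180:380],None,fx=2,fy=2,interpolation=2)/255.)**.6).astype(np.uint8)
cv2.imwrite('pics/cmp.png',np.hstack([f('pics/w3.png'),f('pics/w5.png')]))
```

```text
t 30.0 p [0.547  0.1036 0.2384] F [-0.36  0.23 -1.25] tau [0.   0.02 0.02] w 0.271
[0.54750316 0.10402581 0.23874823] [[ 5.20989535e-01  8.53561299e-01 -1.73617065e-03]
 [ 8.53562876e-01 -5.20989693e-01  3.95580740e-04]
 [-5.66874602e-04 -1.68802424e-03 -9.99998415e-01]]
[150. 151. 152. 152. 152. 151. 153. 158. 103.  24.  28.  38. 128. 123.
 120. 121. 121. 121. 120. 121. 120. 122. 123. 160. 153. 151. 149. 151.
 156.  88.  15.  22.  23.  21.  23.  22.]
```

View pics/cmp.png

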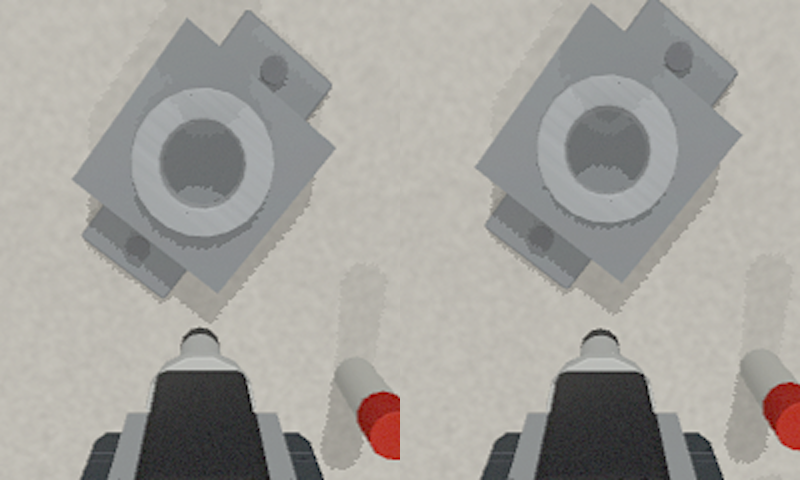

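In the right panel the flange sits flat at (607,148) with almost no shadow gap, and the drift is held as before. I'll return to the holder.

apply_moves(targets=[{"translation":[-0.367,0.146,0],"twist":0,"hand":0},{"translation":[-0.367,0.146,0],"twist":0,"hand":0},{"translation":[-0.367,0.146,0],"twist":0,"hand":0},{"translation":[-0.367,0.146,0],"twist":0,"hand":0},{"translation":[-0.367,0.146,0],"twist":0,"hand":0},{"translation":[-0.367,0.146,0],"twist":0,"hand":0},{"translation":[0,0,0],"twist":0,"hand":0},{"translation":[0,0,0],"twist":0,"hand":0}])

```text
time: 30.85
tool_pos: [0.5085, -0.1297, 0.2393]
tool_rot: [-0.001, 0.872, 0.489, -0.0]
contact_force: [0.7, 0.5, -2.0]
gripper_width: 0.271
grasp_force: 59.9
```

```bash
python3 -c "
from h import *
for i in range(4):
  st(); grab_frame('wrist')"
```

```text
t 30.85 p [ 0.5085 -0.1297  0.2393] F [ 0.66  0.51 -2.02] tau [ 0.   -0.04 -0.  ] w 0.271
t 30.9 p [ 0.5086 -0.129   0.2393] F [-0.14 -0.45 -1.6 ] tau [-0.02 -0.06  0.03] w 0.274
t 30.95 p [ 0.5087 -0.1286  0.2394] F [ 0.66 -0.4  -2.  ] tau [0.04 0.   0.01] w 0.272
t 31.0 p [ 0.5087 -0.1285  0.2395] F [ 0.2  -0.69 -1.54] tau [0.03 0.01 0.02] w 0.272
```

apply_moves(targets=[{"translation":[-0.012,-0.004,0.2],"twist":0,"hand":0},{"translation":[0,0,0.3],"twist":0,"hand":0},{"translation":[0,0,0.2],"twist":0,"hand":0},{"translation":[0,0,0.05],"twist":0,"hand":0},{"translation":[0,0,0.05],"twist":0,"hand":0},{"translation":[0,0,0.05],"twist":0,"hand":0},{"translation":[0,0,0],"twist":0,"hand":0}])

```text
time: 31.75
tool_pos: [0.5076, -0.1303, 0.1551]
tool_rot: [-0.0, 0.872, 0.49, 0.0]
contact_force: [-0.4, 1.3, -2.3]
gripper_width: 0.274
grasp_force: 59.8
```

```bash
python3 -c "
from h import *
st()"
```

```text
t 31.75 p [ 0.5076 -0.1303  0.1551] F [-0.43  1.32 -2.27] tau [ 0.28  0.18 -0.01] w 0.274
```

apply_moves(targets=[{"translation":[0.007,-0.004,0.06],"twist":0,"hand":0},{"translation":[0,0,0.06],"twist":0,"hand":0},{"translation":[0,0,0.06],"twist":0,"hand":0},{"translation":[0,0,0.06],"twist":0,"hand":0},{"translation":[0,0,0.06],"twist":0,"hand":0},{"translation":[0,0,0.06],"twist":0,"hand":0},{"translation":[0,0,0.03],"twist":0,"hand":0},{"translation":[0,0,0],"twist":0,"hand":0}])

```text
time: 32.55
tool_pos: [0.5072, -0.1299, 0.1151]
tool_rot: [-0.0, 0.872, 0.489, -0.0]
contact_force: [-0.4, -0.1, -1.7]
gripper_width: 0.273
grasp_force: 59.9
```

```bash
python3 -c "
from h import *
st()"
```

```text
t 32.55 p [ 0.5072 -0.1299  0.1151] F [-0.39 -0.06 -1.7 ] tau [-0.02 -0.    0.03] w 0.273
```

Inside and free. I'll lower the drift until the collar touches at about .111.

apply_moves(targets=[{"translation":[0,0,0.015],"twist":0,"hand":0},{"translation":[0,0,0.01],"twist":0,"hand":0},{"translation":[0,0,0.01],"twist":0,"hand":0},{"translation":[0,0,0.005],"twist":0,"hand":0},{"translation":[0,0,0],"twist":0,"hand":0}])

```text
time: 33.05
tool_pos: [0.5075, -0.1299, 0.1118]
tool_rot: [0.0, 0.872, 0.489, 0.0]
contact_force: [-0.1, 0.8, -2.7]
gripper_width: 0.275
grasp_force: 59.9
```

```bash
python3 -c "
from h import *
st()"
```

```text
t 33.05 p [ 0.5075 -0.1299  0.1118] F [-0.05  0.84 -2.65] tau [0.15 0.12 0.  ] w 0.275
```

apply_moves(targets=[{"translation":[0,0,0.006],"twist":0,"hand":0},{"translation":[0,0,0.006],"twist":0,"hand":0},{"translation":[0,0,0.005],"twist":0,"hand":0},{"translation":[0,0,0],"twist":0,"hand":0}])

```text
time: 33.45
tool_pos: [0.5074, -0.1299, 0.11]
tool_rot: [0.0, 0.872, 0.489, 0.0]
contact_force: [-0.0, 0.7, -1.5]
gripper_width: 0.27
grasp_force: 59.9
```

```bash
python3 -c "
from h import *
st()"
```

```text
t 33.45 p [ 0.5074 -0.1299  0.11  ] F [-0.04  0.68 -1.52] tau [ 0.11 -0.01 -0.05] w 0.27
```

apply_moves(targets=[{"translation":[0,0,0.006],"twist":0,"hand":0},{"translation":[0,0,0.006],"twist":0,"hand":0},{"translation":[0,0,0],"twist":0,"hand":0}])

```text
time: 33.75
tool_pos: [0.5075, -0.1299, 0.1096]
tool_rot: [-0.0, 0.872, 0.489, -0.0]
contact_force: [-2.8, 1.2, 4.3]
gripper_width: 0.271
grasp_force: 60.6
```

```bash
python3 -c "
from h import *
st()"
```

```text
t 33.75 p [ 0.5075 -0.1299  0.1096] F [-2.83  1.18  4.27] tau [0.26 0.6  0.02] w 0.271
```

The collar is on the wood. I'll release gently, then retreat straight up.

apply_moves(targets=[{"translation":[0,0,-0.005],"twist":0,"hand":0.33},{"translation":[0,0,0],"twist":0,"hand":0.45},{"translation":[0,0,0],"twist":0,"hand":0.6},{"translation":[0,0,0],"twist":0,"hand":0.7},{"translation":[0,0,0],"twist":0,"hand":0.7},{"translation":[0,0,0],"twist":0,"hand":0.7}])

```text
time: 34.35
tool_pos: [0.5074, -0.1299, 0.1093]
tool_rot: [0.0, 0.872, 0.489, 0.0]
contact_force: [0.1, 0.1, 0.5]
gripper_width: 0.696
grasp_force: 0.0
```

apply_moves(targets=[{"translation":[0,0,-0.15],"twist":0,"hand":0.7},{"translation":[0,0,-0.25],"twist":0,"hand":0.7},{"translation":[0,0,-0.4],"twist":0,"hand":0.7},{"translation":[0,0,-0.4],"twist":0,"hand":0.7},{"translation":[0,0,-0.3],"twist":0,"hand":0.7},{"translation":[0,0,0],"twist":0,"hand":0.7}])

```text
time: 34.95
tool_pos: [0.51, -0.1309, 0.2672]
tool_rot: [0.005, 0.872, 0.489, 0.004]
contact_force: [0.2, 0.0, -0.7]
gripper_width: 0.696
grasp_force: 0.0
```

Run:
```python
from h import *
st(); save('wrist','w6.png'); save('scene','s6.png')
f=lambda q,y,x: cv2.resize(cv2.imread(q)[y:y+200,x:x+200],None,fx=2,fy=2,interpolation=2)
o=np.hstack([f('pics/w6.png',110,180),f('pics/s6.png',120,180)]); cv2.imwrite('pics/fin.png',(255*(o/255.)**.6).astype(np.uint8))
```

```text
t 34.95 p [ 0.51   -0.1309  0.2672] F [ 0.18  0.02 -0.65] tau [ 0.01 -0.03  0.01] w 0.696
```

View pics/fin.png

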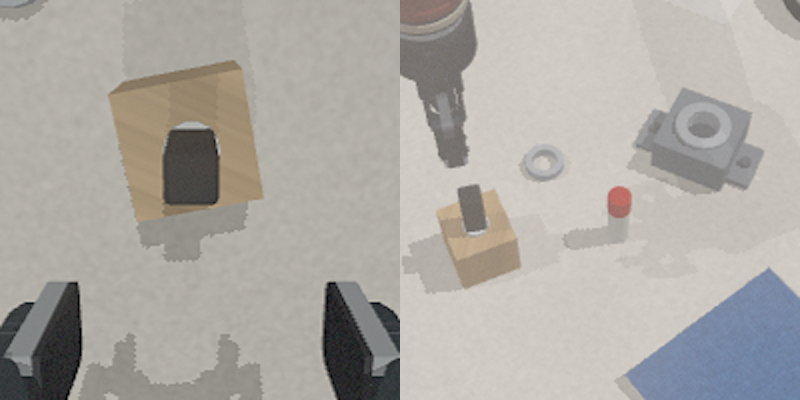

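The drift stands upright with its collar on the wood, at (191,165) on the left and (470,210) on the right. The cup sits flush and the ring and glue stick haven't moved. I'll hand the job in.

```bash
python3 -c "
from plant import *
print(job_done())"
```

```text
the job is handed in; nothing more can be done
None
```

The cup was tapped in square, with its flange home all round at no more than about 28 N, and the drift is back in its holder, collar down on the wood; I handed the job in at about 35 s, and no verdict came back.

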